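# Swing out the shelf brace and slide the cup tray onto it

### The job

Make room on the packing stand for the next tray: swing the folded brace on the front of the stand straight out until it clicks home past its catch button, and only then slide the tray of soup cups off the shelf over the brace until it rests squarely and centred against the brace's upturned end. Keep the three cups standing in the tray and leave the other things where they are.

Things in the scene. Friction and masses are not known exactly. Their poses are not given: they have to be found in the camera images.
- stand: Fixed steel packing stand: a flat shelf 220 mm deep (its x), 380 mm long (its y), top 100 mm above the table, 12 mm thick, on four legs. Origin on the table under the shelf's centre; z up; its front, with the brace, is the -x side (front face at x = -110 mm).
- catch_button (a point): Top of the sprung round steel button (16 mm) that catches the brace, 71.5 mm above the table, fixed at x = -205, y = -17 mm of the stand. It sits on a fixed catch plate that sticks out 115 mm from the front face, 52 mm wide (y = -34 to 18 mm), top at z = 60 mm.
- brace (a joint): Brace angle, rad: 0 = folded along the stand's -y, parallel to the front face; pi/2 = straight out along the stand's -x, its end stop, where the button springs up behind the bar and holds it. The bar rides onto the button from about 1.05 rad on and then needs 3 to 6 N; stopped short of the end it is not held.
- brace_mid (a point): Point on the brace bar's top centreline, 70 mm from the hinge axis. The aluminium bar is 20 mm wide, 105 mm long, from z = 68.5 to 98.5 mm above the table; near its outer end a 16 mm square leg reaches down to the table.
- brace_tip (a point): Point on the bar's top centreline at the inner face of the upturned end plate, 105 mm from the hinge axis. The plate closes the bar's outer end: 56 mm wide, 6 mm thick, top at z = 112.5 mm.
- brace_hinge (a point): point on the brace's hinge axis, at the height of the bar's top; fixed at x = -145, y = 0, z = 98.5 mm of the stand
- tray: loose open aluminium tray with three cups, 0.7 kg in all, on the stand's shelf: 170 mm (its x) by 190 mm (its y), walls 28 mm high and 4 mm thick, floor 4 mm. Origin at the centre of its underside; its x runs along the stand's x. Against the upturned end its centre is at x = -165 mm of the stand, with its rear 30 mm still on the shelf.
- tray_cup1: white paper cup with a flat white lid, 72 mm across the lid, 62 mm tall; origin at the centre of its underside; stands in the tray at the rear
- tray_cup2: white paper cup with a flat white lid, 72 mm across the lid, 62 mm tall; origin at the centre of its underside; stands in the tray at the rear
- tray_cup3: white paper cup with a flat white lid, 72 mm across the lid, 62 mm tall; origin at the centre of its underside; stands in the tray at the front
- shelf_cup: white paper cup with a flat white lid, 72 mm across the lid, 62 mm tall; origin at the centre of its underside; bystander on the shelf at its +y end
- lid_stack: bystander on the shelf at its -y end: stack of white lids, 68 mm across, 36 mm high; origin under its centre
- near_cup: white paper cup with a flat white lid, 72 mm across the lid, 62 mm tall; origin at the centre of its underside; bystander on the table in front of the stand
- big_cup1: bystander: large lidded paper cup, 94 mm across, 95 mm tall, on the table; origin under its centre
- big_cup2: bystander: large lidded paper cup like big_cup1
- water_bottle: bystander: clear bottle, 64 mm across, 200 mm tall; origin under its centre
- spoon: bystander: steel spoon 200 mm long lying on the table; origin under its middle
Things that resemble listed ones, but are neither listed nor needed, are in the scene too. What is shaped like the tray_cup2 but blue or yellow is not meant.

How it is judged:
By the outcome, as a careful person would: the job done as asked, in the order asked, and still so for the second after the job is handed in, with the robot touching nothing.
It also fails if it takes over 59 s, if anything falls off the work surface, if the arm or the gripper's body presses on something with over 40 N, if the wrist force passes 120 N, or if a joint passes its speed limit or range.

### The arm

A 6-joint arm with a two-finger parallel gripper is mounted at the origin on the work surface. World frame = base frame: x ahead of the robot, y to its left, z up, the work surface at z = 0. Lengths are in m, angles in degrees, forces in N, time in s.
With the tool pointing down it reaches from about 0.35 to 0.875 m from the base axis. Payload 4.2 kg.
Tool frame: the origin (TCP) lies midway between the tips of the shut fingers; the grasp point (between the pads) lies 19 mm behind it; z points along the fingers, x is the direction in which the jaws open and shut, and the axes are right-handed (so a half turn about z gives the same grasp; the last joint's range is limited). The gripper opens to 87 mm and grips with 3 to 60 N. Pads are 19 mm wide; open, the fingers measure 117 mm over their backs; the gripper's body (75 mm by 190 mm) begins 51 mm behind the grasp point.
Start: joints at [88.728, 22.042, 0.453, 0, -68.411, -14.817], TCP at [0.173, 0.601, 0.223] pointing down, gripper open.
Joint ranges: [-179.83, 179.83], [-69.29, 118.12], [-61.27, 80.66], [-181.25, 117.63], [-171.15, -9.14], [-177.46, 177.46]. Speed limits (degrees/s): [159.86, 159.86, 180, 180, 180, 180].

### API

Orientations are given as [roll, pitch, yaw] about the fixed x, y, z axes, in that order (R = Rz(yaw) Ry(pitch) Rx(roll)).
In Python, from rig import manip gives the robot as it stands.
- The arm moves only by the shell command python3 -m jog 'ROWS' [FORCE]. ROWS is JSON, a list that holds one entry, the list of rows, each a list of 7 numbers: the shift along the tool's x, y, z in units of 50 mm (1.0 is 50 mm), then the turn, a rotation vector about the tool's x, y, z in units of 8 degrees (1.0 is 8 degrees), then the opening, from 0 (shut) to 1 (fully open). A call has 1 to 20 rows; each row is the pose to reach, as a shift and turn from the pose commanded when the call began, along the tool's axes at that moment; what a row does not reach only later rows make up. A row lasts 1/8 s, in which the tool goes at most 62.5 mm and 10.7 degrees, less where a joint would pass 70% of its speed; a pose out of reach is approached as far as the arm can. A call with a gripper value outside its range is refused whole. The fingers move at their own pace and stop on an object; FORCE is the grip in N (left out, the last holds). Time passes only in rows, so rows that repeat a pose let the fingers close. It gives the time, the measured TCP pose, the force and the opening at its end, in the units of the state.
- manip.sense(): the state, without advancing time (a new reading comes with each control period).
- manip.camera(name): name is "side" or "top" or "wrist"; returns a dict with "frame" (400x640x3 uint8, red, green, blue), "depth" (400x640 float32, m along the optical axis (not along the pixel's ray), 0 where there is no reading), "fx", "fy", "cx", "cy" (pixels), "xyz" and "attitude" of the camera in the world; the wrist camera has in their place "hand_eye" (4x4, takes a point from camera to tool coordinates, whose origin is the TCP and whose axes are the tool frame's). Camera axes: x right, y down, z forward; pixel columns grow to the right and rows downward; lengths in m; the calibration is good to about 2 mm. A picture is of the moment at which its call begins: read the wrist's pose just before it.
- manip.sign_off(): hands the job in, once; it reports no verdict.
The state is a dict: "t": time; "qpos": joint angles; "qd": joint speeds; "effort": joint torques, N m; "tcp_pos": TCP position; "tcp_rot": TCP orientation; "force": force on the tool from outside, world axes, zero at the start; "ft_torque": the same for the moment, N m; "finger_gap": opening from 0.0 (shut) to 1.0 (fully open).
Only numpy, scipy, OpenCV 4.12 (cv2) and the standard library are available. Lean on these libraries where they do the work, as an engineer would, in place of code of your own. Each camera call takes 0.05 s, during which the arm holds its last target. There are 200 camera calls.

## Working session

There is one attempt and no reset: what is moved stays moved. The work goes in short steps, Python scripts to look and compute and a shell command to move; the robot and the scene stay as the last step left them, time stands still between calls to the robot, and variables do not carry over. Pictures are saved under pics/ and viewed, on a budget of 10 in all, crops included, one or two more only if the job needs it, and the job is handed in when it is done.

```bash
mkdir -p pics; ls
cat > h.py <<'E'
import numpy as np, cv2
from rig import manip
from scipy.spatial.transform import Rotation as R
def cam(n):
    s=manip.sense(); c=manip.camera(n)
    if 'hand_eye' in c:
        T=np.eye(4); T[:3,:3]=R.from_euler('xyz',s['tcp_rot'],degrees=True).as_matrix(); T[:3,3]=s['tcp_pos']
        c['T']=T@np.array(c['hand_eye'])
    else:
        T=np.eye(4); a=np.array(c['attitude'])
        T[:3,:3]=a if a.shape==(3,3) else R.from_euler('xyz',a,degrees=True).as_matrix()
        T[:3,3]=c['xyz']; c['T']=T
    return c
def cloud(c):
    v,u=np.mgrid[:400,:640]; d=c['depth']
    P=np.stack([(u-c['cx'])/c['fx']*d,(v-c['cy'])/c['fy']*d,d],-1)
    return P@c['T'][:3,:3].T+c['T'][:3,3]
def plane(c,u,v,z):
    r=c['T'][:3,:3]@np.array([(u-c['cx'])/c['fx'],(v-c['cy'])/c['fy'],1]); o=c['T'][:3,3]
    return o+r*(z-o[2])/r[2]
def save(n,im): cv2.imwrite('pics/'+n,cv2.cvtColor(im,cv2.COLOR_RGB2BGR))
E
python3 - <<'E'
from h import *
print(manip.sense())
for n in('top','side'):
    c=cam(n); save(n+'1.png',c['frame']); print(n,c['xyz'],c['attitude'],c['fx'],c['cx'],c['cy']); P=cloud(c); print((c['depth']>0).mean(), P[c['depth']>0].min(0),P[c['depth']>0].max(0)); np.savez(n+'1.npz',P=P,f=c['frame'])
E
```

```text
pics
{'t': 0.0, 'qpos': array([ 8.87265647e+01,  2.20901534e+01,  3.77625973e-01, -2.79147367e-02,
       -6.84114367e+01, -1.48155275e+01]), 'qd': array([ 0.0869113 , -0.00852611,  0.00831031, -0.00054214, -0.05814783,
       -0.04497552]), 'effort': array([-6.95388881e-04, -3.90670896e+01,  1.87398702e+01,  4.21993509e+00,
        1.07351015e-02, -2.10726162e-04]), 'tcp_pos': array([0.17303648, 0.59992394, 0.22145409]), 'tcp_rot': array([-1.79993373e+02, -1.26476686e-01, -1.06099269e+02]), 'force': array([-0.37556414,  0.15243819, -0.52496095]), 'ft_torque': array([ 0.02309574, -0.02640412, -0.00437062]), 'finger_gap': 1.003857067230181}
top [ 0.38596871 -0.01506267  1.1995103 ] [-1.72059403e+02  1.42128094e-01 -8.87977713e+01] 365.5767655167807 319.28924313260313 199.65865769675074
0.99626171875 [-0.38305154 -1.83559123 -0.77575732] [1.81713516 1.80769882 0.50854287]
side [ 0.07200382 -0.70803756  0.97455547] [-136.47943248    0.96202928  -35.83425946] 398.44099009850095 314.32648265173134 198.30590646533662
0.9960234375 [-0.68833786 -1.03339433 -0.77242435] [1.84028123 1.97078435 0.72467592]
```

View pics/top1.png

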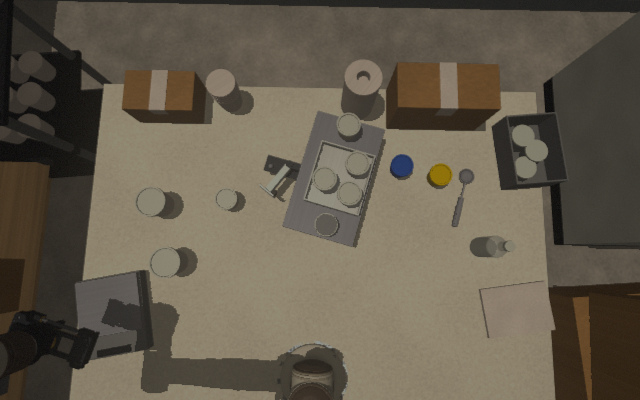

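View pics/side1.png

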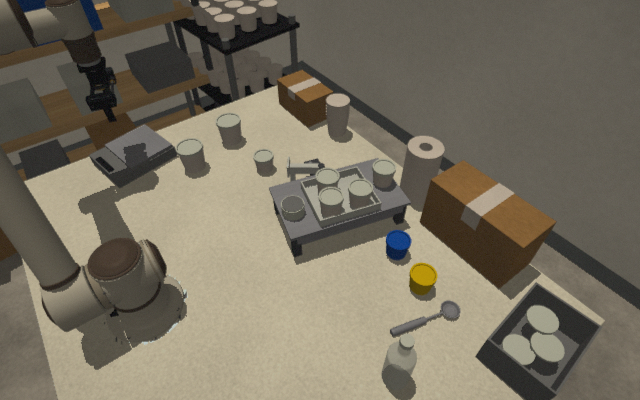

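Top: stand centred near (335,178), its front facing left (world +y). Catch plate is at about (280,163), with the folded brace at (278,180). The tray holds three cups at (358,163), (325,180) and (349,194). shelf_cup is at (349,125), lid_stack at (327,225), and near_cup at (227,199). Next I'll measure these.

Run:
```python
from h import *
for n in('top','side'):
    P=np.load(n+'1.npz')['P']
    roi=(np.abs(P[...,0]-0.5)<0.35)&(np.abs(P[...,1])<0.4)
    m=(np.abs(P[...,2]-0.1)<0.006)&roi
    m=cv2.morphologyEx(m.astype(np.uint8),cv2.MORPH_OPEN,np.ones((3,3)))
    k,l,st,_=cv2.connectedComponentsWithStats(m); i=1+st[1:,4].argmax()
    q=P[l==i]; r=cv2.minAreaRect((q[:,:2]*1000).astype(np.float32)); print(n,'shelf',r,np.median(q[:,2]),len(q))
    # tray rim / objects
    for z0,z1,s in((.122,.136,'rim'),(.155,.175,'cups'),(.055,.07,'h62'),(.09,.1,'h95'),(.13,.145,'lid')):
        m=(P[...,2]>z0)&(P[...,2]<z1)&roi
        k,l,st,_=cv2.connectedComponentsWithStats(m.astype(np.uint8))
        for j in range(1,k):
            if st[j,4]>25:
                q=P[l==j]; r=cv2.minAreaRect((q[:,:2]*1000).astype(np.float32)); print(n,s,np.round(r[0],0),np.round(r[1],0),round(r[2]),np.round(q.mean(0),3),st[j,4])
c=cam('top'); im=c['frame'][110:250,200:400]; save('t2.png',cv2.convertScaleAbs(cv2.resize(im,(800,560),interpolation=cv2.INTER_CUBIC),alpha=1.4))
c=cam('wrist'); save('w1.png',c['frame'])
```

```text
top shelf ((612.7662353515625, -52.64222717285156), (221.81512451171875, 380.14801025390625), 74.85723114013672) 0.09963011300919078 4040
top rim [846. 299.] [ 6. 40.] 1 [0.846 0.298 0.13 ] 27
top rim [ 840. -126.] [71. 15.] 86 [ 0.838 -0.124  0.129] 48
top rim [ 805. -308.] [175.  44.] 74 [ 0.806 -0.299  0.129] 111
top rim [610. -53.] [138. 192.] 75 [ 0.615 -0.025  0.127] 229
top rim [ 587. -137.] [ 35. 191.] 77 [ 0.587 -0.145  0.127] 123
top rim [463. -30.] [64. 64.] 1 [ 0.462 -0.03   0.134] 247
top cups [ 841. -128.] [79. 17.] 90 [ 0.839 -0.127  0.165] 72
top cups [ 804. -308.] [176.  45.] 75 [ 0.807 -0.302  0.165] 178
top cups [758. -91.] [70. 68.] 1 [ 0.759 -0.091  0.159] 445
top cups [ 641. -117.] [70. 70.] 89 [ 0.641 -0.117  0.163] 486
top cups [594. -22.] [70. 70.] 46 [ 0.594 -0.022  0.163] 489
top cups [552. -94.] [69. 69.] 0 [ 0.552 -0.094  0.163] 496
top h62 [827. 391.] [ 8. 42.] 80 [0.825 0.392 0.062] 26
top h62 [ 839. -126.] [74. 15.] 87 [ 0.838 -0.127  0.062] 45
top h62 [ 805. -306.] [170.  42.] 75 [ 0.806 -0.302  0.063] 98
top h62 [656. 135.] [64. 52.] 74 [0.658 0.137 
[... 2093 characters left out ...]
8 -0.382  0.059] 303
side h95 [615. -56.] [224. 383.] 75 [ 0.579 -0.078  0.098] 1741
side h95 [615. 114.] [ 30. 116.] 51 [0.61  0.113 0.097] 182
side h95 [708.  28.] [11. 57.] 75 [0.707 0.028 0.098] 31
side h95 [ 838. -142.] [11. 54.] 13 [ 0.839 -0.142  0.095] 39
side h95 [ 805. -316.] [168.   6.] 90 [ 0.805 -0.32   0.095] 142
side lid [ 841. -132.] [16. 74.] 2 [ 0.84  -0.139  0.137] 71
side lid [ 744. -108.] [23. 61.] 43 [ 0.741 -0.11   0.138] 61
side lid [ 805. -316.] [  8. 166.] 1 [ 0.805 -0.317  0.138] 212
side lid [ 628. -135.] [24. 61.] 47 [ 0.627 -0.138  0.137] 62
side lid [464. -33.] [67. 67.] 52 [ 0.463 -0.034  0.135] 340
side lid [ 540. -112.] [26. 61.] 47 [ 0.539 -0.117  0.137] 68
```

View pics/t2.png

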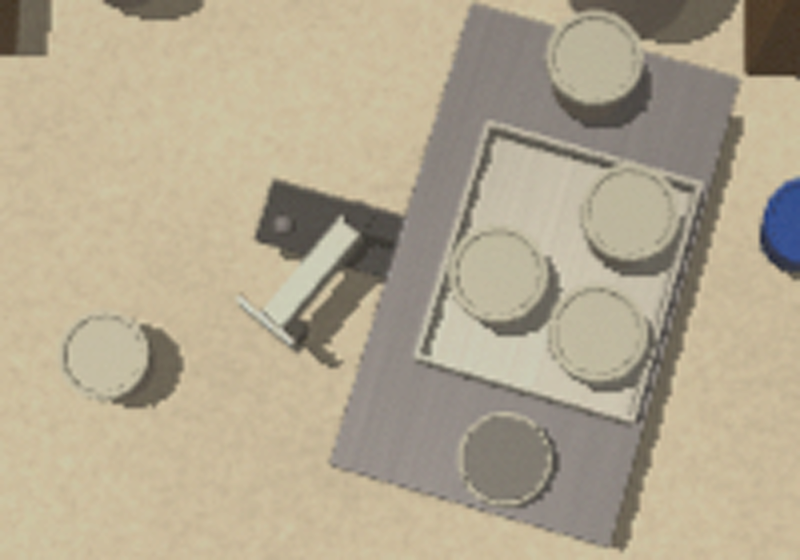

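View pics/w1.png

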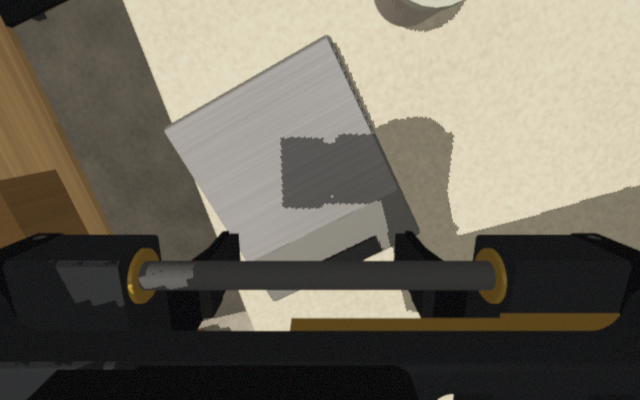

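The enlarged crop shows the bar running from about (345,225) to (270,315) at roughly 25°, the plate at its outer end, and the button at (283,225). The tray is the one on the shelf, with three white cups in it, and the wrist view shows only the scale. I'll refine the stand, tray and brace in stand coordinates.

```bash
cat >> h.py <<'E'
S=np.array([.614,-.0543,0]); SY=np.radians(-105.1)
RS=np.array([[np.cos(SY),-np.sin(SY),0],[np.sin(SY),np.cos(SY),0],[0,0,1]])
def w(p): return S+RS@np.asarray(p,float)
def st(P): return (P-S)@RS
def go(p,yaw):  # stand-frame target, stand-relative yaw of tool x (tool down) -> units
    s=manip.sense(); T=R.from_euler('xyz',s['tcp_rot'],degrees=True)
    G=R.from_euler('xyz',[180,0,yaw+np.degrees(SY)],degrees=True)
    return np.round(T.inv().apply(w(p)-s['tcp_pos'])/.05,3),np.round(np.degrees((T.inv()*G).as_rotvec())/8,3)
E
python3 - <<'E'
from h import *
print(np.round(manip.camera('wrist')['hand_eye'],3))
for n in('top','side'):
    P=st(np.load(n+'1.npz')['P']); f=np.load(n+'1.npz')['f']; x,y,z=np.moveaxis(P,-1,0)
    ok=(abs(x)<.115)&(abs(y)<.2)&(abs(z-.1)<.005)
    for nm,a,b,sel in(('front/rear',x,y,1),('ends',y,x,1)):
        print(n,nm,[np.round(np.percentile(a[(abs(P[...,2]-.1)<.006)&(abs(x)<.13)&(abs(y)<.21)],q)*1e3,1) for q in(.3,99.7)])
    # edges slopes: front edge x at y bins
    m=(abs(z-.1)<.006)&(abs(x)<.14)&(abs(y)<.18)
    for y0 in(-.17,-.14,.11,.13,.16):
        k=m&(abs(y-y0)<.01); print(y0,np.round([x[k].min()*1e3,x[k].max()*1e3],0),end=' ')
    print()
    rim=(abs(z-.128)<.004)&(abs(x)<.12)&(abs(y)<.105)
    for lab,k,a in(('front',rim&(x<-.055)&(abs(y)<.08),x),('rear',rim&(x>.085)&(abs(y)<.09),x),('left',rim&(y>.08),y),('right',rim&(y<-.08),y)):
        if k.sum(): b=y if a is x else x; print(lab,k.sum(),np.round(np.percentile(a[k],[3,50,97])*1e3,1),'slope deg',np.round(np.degrees(np.polyfit(b[k],a[k],1)[0]),2))
    b=(x<-.125)&(x>-.28)&(abs(y)<.14)&(abs(z-.0985)<.006)
    r=cv2.minAreaRect((P[b][:,:2]*1e3).astype(np.float32)); print('bar',b.sum(),np.round(P[b].mean(0)*1e3),r)
    pl=(x<-.125)&(x>-.28)&(abs(y)<.16)&(abs(z-.1125)<.004); print('plate',pl.sum(),np.round(P[pl].mean(0)*1e3) if pl.any() else '')
    bp=(x<-.18)&(x>-.24)&(y>-.04)&(y<.03)&(abs(z-.06)<.004); print('catch',np.round([x[bp].min(),y[bp].min(),y[bp].max()],3))
print(go([-.16,-.12,.23],-90))
E
```

```text
[[ 1.    -0.     0.001  0.001]
 [-0.     0.965  0.261 -0.071]
 [-0.001 -0.261  0.965 -0.162]
 [ 0.     0.     0.     1.   ]]
top front/rear [np.float64(-116.6), np.float64(109.1)]
top ends [np.float64(-191.0), np.float64(186.6)]
-0.17 [-110.  109.] -0.14 [-110.  109.] 0.11 [-110.  109.] 0.13 [-110.  109.] 0.16 [-109.  110.] 
front 72 [-69.6 -67.2 -65.2] slope deg 0.44
rear 84 [ 92.7  98.2 100.6] slope deg -0.23
left 75 [84.6 88.4 91.2] slope deg -0.08
right 96 [-99.9 -97.2 -83.9] slope deg -0.43
bar 278 [-161.  -43.   98.] ((-160.4126434326172, -46.80900573730469), (126.13067626953125, 48.7198486328125), 67.36742401123047)
plate 33 [-187. -101.  112.]
catch [-0.225 -0.035  0.017]
side front/rear [np.float64(-108.8), np.float64(112.4)]
side ends [np.float64(-189.0), np.float64(189.0)]
-0.17 [-109.  111.] -0.14 [-111.  112.] 0.11 [-109.  112.] 0.13 [-110.  113.] 0.16 [-107.  113.] 
front 42 [-68.6 -65.  -62.8] slope deg 0.45
rear 135 [ 85.4  99.9 103.6] slope deg 0.24
left 58 [82.1 89.6 93.3] slope deg -0.34
right 93 [-97.6 -94.6 -81.6] slope deg -0.03
bar 192 [-161.  -47.   98.] ((-163.00375366210938, -46.75093078613281), (123.08409118652344, 41.80185317993164), 75.92853546142578)
plate 21 [-183.  -99.  112.]
catch [-0.226 -0.032  0.018]
(array([ 6.977, -9.646, -0.151]), array([-6.0000e-03, -5.0000e-03,  1.1126e+01]))
```

```bash
python3 -c "
from h import *
print(go([-.144,-.084,.2],-90))"
```

```text
(array([  7.284, -10.371,   0.449]), array([-6.0000e-03, -5.0000e-03,  1.1126e+01]))
```

```bash
python3 -m jog '[[[0.7,-1,0,0,0,1.1,0],[1.5,-2,0,0,0,2.2,0],[2.2,-3.1,0,0,0,3.3,0],[2.9,-4.1,0,0,0,4.4,0],[3.6,-5.2,0,0,0,5.6,0],[4.4,-6.2,0,0,0,6.7,0],[5.1,-7.3,0,0,0,7.8,0],[5.8,-8.3,0,0,0,8.9,0],[6.6,-9.3,0.1,0,0,10,0],[7.284,-10.371,0.4,0,0,11.126,0],[7.284,-10.371,0.449,0,0,11.126,0],[7.284,-10.371,0.449,0,0,11.126,0],[7.284,-10.371,0.449,0,0,11.126,0]]]' 20
python3 - <<'E'
from h import *
print(go([-.144,-.084,.08],-90), manip.sense()['qpos'])
# arc targets relative to descended pose, in tool axes (tool x = stand -y, tool y = stand -x)
H=np.array([-.145,0])
for r in(.078,):
  for th in(22,35,50,60,70,80,85,90,92):
    t=np.radians(th); u=np.array([-np.sin(t),-np.cos(t)]); b=np.array([np.cos(t),-np.sin(t)])
    off=.010+.015*abs(np.sin(t))+.0095*abs(np.cos(t))
    p=H+r*u+off*b; print(th,np.round(p,4),'tool x,y units',np.round([-(p[1]+.084)/.05,-(p[0]+.144)/.05],2))
c=cam('wrist'); save('w2.png',c['frame'])
E
```

```text
t: 1.88
tcp_pos: [0.57, 0.108, 0.2006]
tcp_rot: [180.0, 0.0, 165.0]
force: [-0.5, -0.0, 0.6]
finger_gap: 0.0
(array([-0.013, -0.025,  2.412]), array([0.004, 0.003, 0.014])) [ 2.67085853e+01  1.86215423e+01 -7.97835593e+00 -7.95244252e-03
 -6.33625013e+01 -4.16922994e+01]
22 [-0.1516 -0.0815] tool x,y units [-0.05  0.15]
35 [-0.1681 -0.079 ] tool x,y units [-0.1   0.48]
50 [-0.187  -0.0713] tool x,y units [-0.25  0.86]
60 [-0.1987 -0.063 ] tool x,y units [-0.42  1.09]
70 [-0.2089 -0.0524] tool x,y units [-0.63  1.3 ]
80 [-0.2172 -0.0396] tool x,y units [-0.89  1.46]
85 [-0.2205 -0.0325] tool x,y units [-1.03  1.53]
90 [-0.223 -0.025] tool x,y units [-1.18  1.58]
92 [-0.2238 -0.0226] tool x,y units [-1.23  1.6 ]
```

View pics/w2.png

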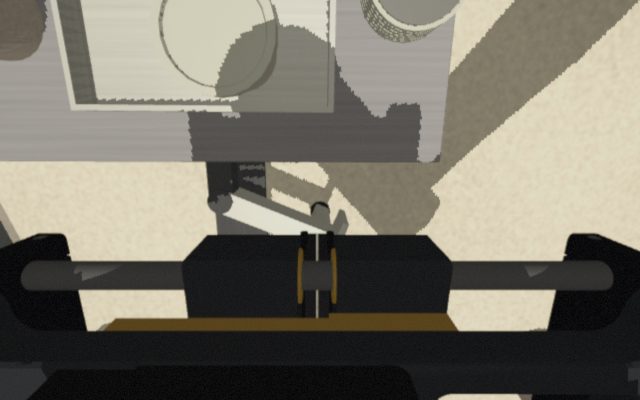

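The wrist view shows the bar from (225,205) to (325,230) with the plate at about (340,220), the shelf edge at row 160, and the shut fingers at column 317. I'll descend behind the bar.

```bash
python3 -m jog '[[[0,0,0.8,0,0,0,0],[0,0,1.5,0,0,0,0],[0,0,2.1,0,0,0,0],[0,0,2.4,0,0,0,0],[0,0,2.4,0,0,0,0]]]'
python3 -c "
from h import *
print(st(np.array(manip.sense()['tcp_pos'])))
c=cam('side'); save('s2.png',cv2.resize(c['frame'][110:270,220:440],(770,560)))"
```

```text
t: 2.55
tcp_pos: [0.5701, 0.1075, 0.0799]
tcp_rot: [-180.0, -0.0, 165.0]
force: [-0.2, 1.0, 0.9]
finger_gap: 0.006
[-0.14477373 -0.08457085  0.07988777]
```

View pics/s2.png

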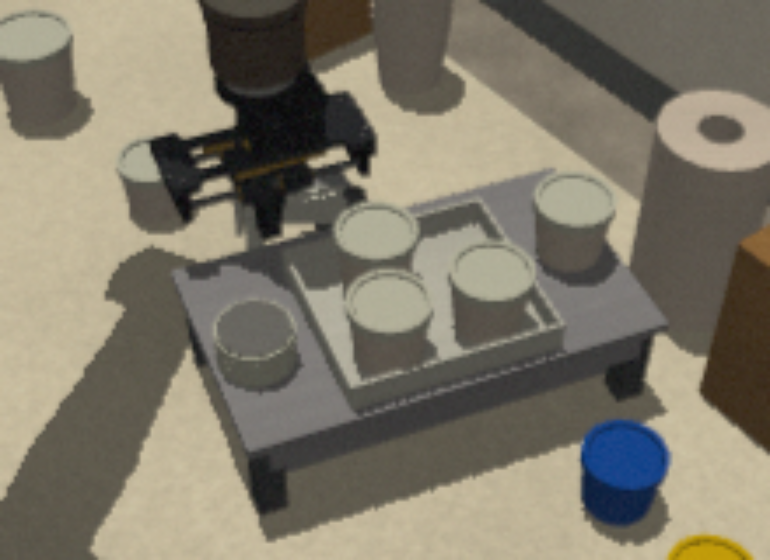

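The fingers are down between the shelf front and the brace at about (268,230), and nothing is touching. I'll sweep to about 80°.

```bash
python3 -m jog '[[[-0.02,0.1,0,0,0,0,0],[-0.05,0.2,0,0,0,0,0],[-0.07,0.34,0,0,0,0,0],[-0.1,0.48,0,0,0,0,0],[-0.15,0.6,0,0,0,0,0],[-0.2,0.73,0,0,0,0,0],[-0.25,0.86,0,0,0,0,0],[-0.33,0.98,0,0,0,0,0],[-0.42,1.09,0,0,0,0,0],[-0.52,1.2,0,0,0,0,0],[-0.63,1.3,0,0,0,0,0],[-0.76,1.39,0,0,0,0,0],[-0.89,1.46,0,0,0,0,0]]]'
python3 -c "
from h import *
print(st(np.array(manip.sense()['tcp_pos'])), RS.T@manip.sense()['force'])"
```

```text
t: 4.22
tcp_pos: [0.6321, 0.1653, 0.0795]
tcp_rot: [-179.9, -0.1, 164.9]
force: [-2.0, -2.2, -0.7]
finger_gap: 0.006
[-0.21677305 -0.03975505  0.07953475] [ 2.66002555 -1.31441559 -0.68749285]
```

```bash
python3 -m jog '[[[-0.07,0.03,0,0,0,0,0],[-0.14,0.06,0,0,0,0,0],[-0.22,0.08,0,0,0,0,0],[-0.3,0.1,0,0,0,0,0],[-0.36,0.1,0,0,0,0,0],[-0.36,0.1,0,0,0,0,0]]]'
python3 -c "
from h import *
print(st(np.array(manip.sense()['tcp_pos'])), RS.T@manip.sense()['force'])
P=st(cloud(cam('top')));x,y,z=np.moveaxis(P,-1,0)
b=(x<-.13)&(x>-.245)&(abs(y)<.06)&(abs(z-.0985)<.005); pl=(x<-.235)&(x>-.28)&(abs(y)<.06)&(abs(z-.1125)<.006)
print(b.sum(),np.percentile(y[b],[5,50,95]),pl.sum(),P[pl].mean(0) if pl.any() else '')"
```

```text
t: 4.97
tcp_pos: [0.6525, 0.1664, 0.0808]
tcp_rot: [179.9, 0.1, 164.9]
force: [-0.1, 0.4, -0.1]
finger_gap: 0.008
[-0.22310573 -0.0203379   0.08081186] [-0.35110341 -0.23363517 -0.14256196]
145 [-0.01125119 -0.00246267  0.00761188] 0
```

```bash
python3 -m jog '[[[-0.05,0,0,0,0,0,0],[-0.1,0,0,0,0,0,0],[-0.1,0,0,0,0,0,0]]]'
python3 -c "
from h import *
print(st(np.array(manip.sense()['tcp_pos'])), RS.T@manip.sense()['force'])"
```

```text
t: 5.4
tcp_pos: [0.6545, 0.1652, 0.0803]
tcp_rot: [-180.0, -0.2, 164.9]
force: [-5.8, 1.6, 3.5]
finger_gap: 0.005
[-0.2225089  -0.01806367  0.08034779] [-0.06552552 -6.04277533  3.52997125]
```

```bash
python3 -m jog '[[[-0.04,0,0,0,0,0,0],[-0.08,0,0,0,0,0,0],[-0.08,0,0,0,0,0,0]]]'
python3 -c "
from h import *
print(st(np.array(manip.sense()['tcp_pos'])), RS.T@manip.sense()['force'])"
```

```text
t: 5.78
tcp_pos: [0.6546, 0.1651, 0.0804]
tcp_rot: [-179.9, -0.6, 164.9]
force: [-16.0, 6.4, 10.1]
finger_gap: 0.005
[-0.2224279  -0.01795479  0.08036033] [ -2.04378322 -17.10213996  10.09414071]
```

Hard stop: 17 N with no further movement, so the brace is at its end. I'll back off, lift clear, go behind the tray, and check that the brace stays put.

```bash
python3 -m jog '[[[0.15,0,0,0,0,0,0],[0.3,0,0,0,0,0,0],[0.3,0,-1,0,0,0,0.3],[0.3,0,-2,0,0,0,0.6],[0.3,0,-3.1,0,0,0,1],[0.2,-1,-3.1,0,0,0,1],[0,-2,-3.1,0,0,0,1],[-0.1,-3,-3.1,0,0,0,1],[-0.2,-4,-3.1,0,0,0,1],[-0.3,-5,-3.1,0,0,0,1],[-0.36,-6,-3.1,0,0,0,1],[-0.36,-7,-3.1,0,0,0,1],[-0.36,-7.2,-3.1,0,0,0,1],[-0.36,-7.2,-3.1,0,0,0,1],[-0.36,-7.2,-3.1,0,0,0,1]]]'
python3 - <<'E'
from h import *
print(st(np.array(manip.sense()['tcp_pos'])))
ct=cam('top'); cs=cam('side')
for n,c in(('top',ct),('side',cs)):
    P=st(cloud(c));x,y,z=np.moveaxis(P,-1,0)
    b=(x<-.15)&(x>-.235)&(abs(y)<.06)&(abs(z-.0985)<.005); pl=(x<-.235)&(x>-.28)&(abs(y)<.06)&(abs(z-.1125)<.006)
    if b.any(): k=np.polyfit(x[b],y[b],1); print(n,b.sum(),'bar y at -.15,-.25',np.polyval(k,[-.15,-.25]),'plate',P[pl].mean(0) if pl.any() else '')
    rim=(abs(z-.128)<.004)&(abs(x)<.12)&(abs(y)<.105)
    for lab,k,a in(('front',rim&(x<-.055)&(abs(y)<.08),x),('rear',rim&(x>.085)&(abs(y)<.09),x),('left',rim&(y>.08),y),('right',rim&(y<-.08),y)):
        if k.sum()>5: b=y if a is x else x; print(lab,k.sum(),np.round(np.percentile(a[k],[3,50,97])*1e3,1),'slope deg',np.round(np.degrees(np.polyfit(b[k],a[k],1)[0]),2))
a=cv2.resize(ct['frame'][130:220,235:355],(800,600),interpolation=cv2.INTER_CUBIC)
save('t3.png',cv2.convertScaleAbs(a,alpha=1.4))
E
```

```text
t: 7.65
tcp_pos: [0.5838, -0.1878, 0.235]
tcp_rot: [180.0, 0.0, 165.0]
force: [0.3, -0.3, 0.2]
finger_gap: 1.001
[0.13674715 0.00561628 0.23502515]
top 177 bar y at -.15,-.25 [-0.0014026  -0.00132722] plate [-0.25283204 -0.00239008  0.11148467]
rear 68 [ 95.9  98.2 100.4] slope deg 0.58
right 21 [-99.9 -96.7 -82.9] slope deg 16.92
side 105 bar y at -.15,-.25 [0.00082702 0.00074921] plate [-0.25025822 -0.00093183  0.11077383]
front 29 [-69.6 -65.4 -62.3] slope deg 0.37
rear 130 [ 85.6 100.1 103.3] slope deg 0.23
left 41 [80.7 89.3 93.2] slope deg -0.04
right 92 [-97.5 -94.7 -82.4] slope deg -0.27
```

View pics/t3.png

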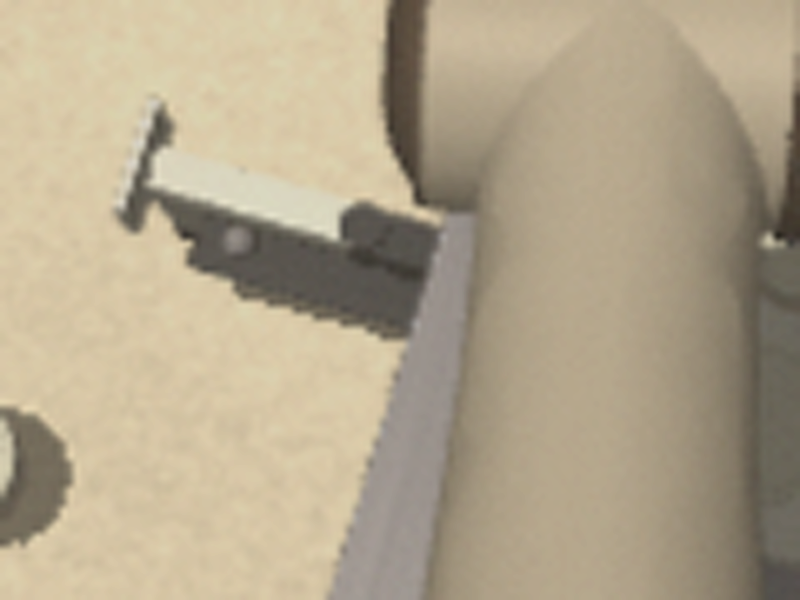

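The brace is straight out with zero slope in both views, and the button shows at (238,238), sprung up on the −y side of the bar. The tray sits about 3 mm to −y of the brace line. I'll push it about 75 mm with two spread fingers, re-measure, centre it, then finish.

```bash
python3 -m jog '[[[0.17,0,0.8,0,0,0,1],[0.17,0,1.6,0,0,0,1],[0.17,0,2.2,0,0,0,1],[0.17,0,2.5,0,0,0,1],[0.17,0.1,2.5,0,0,0,1],[0.17,0.2,2.5,0,0,0,1],[0.17,0.3,2.5,0,0,0,1],[0.17,0.4,2.5,0,0,0,1],[0.17,0.48,2.5,0,0,0,1],[0.17,0.56,2.5,0,0,0,1],[0.17,0.66,2.5,0,0,0,1],[0.17,0.76,2.5,0,0,0,1]]]'
python3 -c "
from h import *
print(st(np.array(manip.sense()['tcp_pos'])), RS.T@manip.sense()['force'])"
```

```text
t: 9.25
tcp_pos: [0.5848, -0.151, 0.1104]
tcp_rot: [-179.9, -0.0, 164.9]
force: [-0.4, -6.0, 0.8]
finger_gap: 1.003
[ 0.10099204 -0.00302534  0.11044515] [5.90534895 1.14042705 0.78208666]
```

```bash
python3 -m jog '[[[0,0.08,0,0,0,0,1],[0,0.18,0,0,0,0,1],[0,0.28,0,0,0,0,1],[0,0.4,0,0,0,0,1],[0,0.52,0,0,0,0,1],[0,0.64,0,0,0,0,1],[0,0.76,0,0,0,0,1],[0,0.88,0,0,0,0,1],[0,1.0,0,0,0,0,1],[0,1.12,0,0,0,0,1],[0,1.22,0,0,0,0,1],[0,1.32,0,0,0,0,1],[0,1.4,0,0,0,0,1],[0,1.42,0,0,0,0,1],[0,1.3,0,0,0,0,1],[0,1.0,0,0,0,0,1],[0,1.0,-1,0,0,0,1],[0,1.0,-2,0,0,0,0.6],[0,1.0,-2.5,0,0,0,0]]]'
python3 - <<'E'
from h import *
print(st(np.array(manip.sense()['tcp_pos'])))
for n in('top','side'):
    c=cam(n); save(n+'4.png',c['frame'])
    P=st(cloud(c));x,y,z=np.moveaxis(P,-1,0)
    b=(x<-.18)&(x>-.235)&(abs(y)<.04)&(abs(z-.0985)<.005); print(n,'brace y',y[b].mean())
    rim=(abs(z-.128)<.004)&(x>-.17)&(x<.05)&(abs(y)<.11)
    for lab,k,a in(('front',rim&(x<-.13)&(abs(y)<.08),x),('rear',rim&(x>.0)&(abs(y)<.09),x),('left',rim&(y>.085),y),('right',rim&(y<-.085),y)):
        if k.sum()>5: b=y if a is x else x; print(lab,k.sum(),np.round(np.percentile(a[k],[3,50,97])*1e3,1),'slope deg',np.round(np.degrees(np.polyfit(b[k],a[k],1)[0]),2))
E
```

```text
t: 11.62
tcp_pos: [0.5991, -0.1023, 0.2385]
tcp_rot: [179.9, 0.3, 164.9]
force: [0.5, 0.1, -0.8]
finger_gap: 0.85
[ 0.05018382 -0.00191681  0.23851754]
top brace y nan
rear 15 [15.  15.9 17.9] slope deg -0.52
right 39 [-100.   -97.8  -89.8] slope deg 3.06
side brace y -0.006938636967742669
front 24 [-151.8 -147.4 -143.3] slope deg 0.16
rear 142 [ 0.4 17.6 21.8] slope deg -0.67
left 38 [87.2 89.5 92.4] slope deg -0.26
right 72 [-98.4 -95.8 -87.5] slope deg 0.42<stdin>:6: RuntimeWarning: Mean of empty slice.
  ret = ret.dtype.type(ret / rcount)
```

View pics/side4.png

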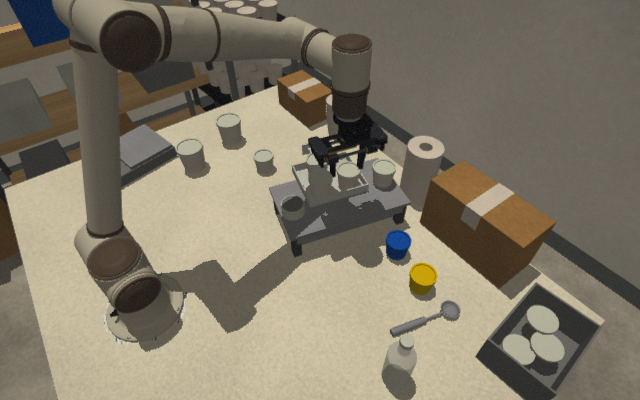

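Cups are standing, and the tray has moved 82 mm straight, still about 3 mm to −y. I'll nudge it from the −y side at its centre.

```bash
python3 -m jog '[[[0.8,0.8,0,0,0,0,0],[1.6,1.6,0,0,0,0,0],[2.4,2.3,0,0,0,0,0],[2.4,2.3,0,0,0,0,0],[2.4,2.3,0.9,0,0,0,0],[2.4,2.3,1.8,0,0,0,0],[2.4,2.3,2.5,0,0,0,0],[2.4,2.3,2.5,0,0,0,0],[2.34,2.3,2.5,0,0,0,0],[2.28,2.3,2.5,0,0,0,0],[2.22,2.3,2.5,0,0,0,0],[2.22,2.3,2.5,0,0,0,0]]]'
python3 -c "
from h import *
print(st(np.array(manip.sense()['tcp_pos'])), RS.T@manip.sense()['force'])"
```

```text
t: 13.22
tcp_pos: [0.5215, 0.0385, 0.1107]
tcp_rot: [180.0, 0.1, 164.9]
force: [-0.5, -0.2, -0.4]
finger_gap: 0.007
[-0.06548693 -0.11350954  0.11074451] [ 0.27069052 -0.416328   -0.44376743]
```

```bash
python3 -m jog '[[[-0.04,0,0,0,0,0,0],[-0.08,0,0,0,0,0,0],[-0.12,0,0,0,0,0,0],[-0.16,0,0,0,0,0,0]]]'
python3 -c "
from h import *
print(st(np.array(manip.sense()['tcp_pos'])), RS.T@manip.sense()['force'])"
```

```text
t: 13.72
tcp_pos: [0.5276, 0.0364, 0.1099]
tcp_rot: [-180.0, -0.1, 164.9]
force: [-6.3, 3.6, 4.1]
finger_gap: 0.008
[-0.06510871 -0.10701548  0.1099423 ] [-1.81874346 -7.02488874  4.09732811]
```

```bash
python3 -m jog '[[[-0.03,0,0,0,0,0,0],[-0.06,0,0,0,0,0,0],[-0.08,0,0,0,0,0,0],[-0.08,0,0,0,0,0,0]]]'
python3 -c "
from h import *
print(st(np.array(manip.sense()['tcp_pos'])), RS.T@manip.sense()['force'])"
```

```text
t: 14.22
tcp_pos: [0.5295, 0.0353, 0.1099]
tcp_rot: [-179.9, -0.3, 164.9]
force: [-8.3, 4.2, 5.3]
finger_gap: 0.002
[-0.06445831 -0.10486413  0.10990471] [-1.8553627  -9.0746953   5.30240731]
```

```bash
python3 -m jog '[[[-0.02,0,0,0,0,0,0],[-0.04,0,0,0,0,0,0],[-0.04,0,0,0,0,0,0],[0.1,0,0,0,0,0,0],[0.3,0,0,0,0,0,0],[0.3,0,-1,0,0,0,0.3],[0.3,0,-2,0,0,0,0.6],[0.3,0,-2.5,0,0,0,1],[-0.6,-0.8,-2.5,0,0,0,1],[-1.4,-1.6,-2.5,0,0,0,1],[-2.1,-2.3,-2.5,0,0,0,1],[-2.1,-2.3,-2.5,0,0,0,1]]]'
python3 - <<'E'
from h import *
print(st(np.array(manip.sense()['tcp_pos'])))
c=cam('side')
P=st(cloud(c));x,y,z=np.moveaxis(P,-1,0)
rim=(abs(z-.128)<.004)&(x>-.17)&(x<.05)&(abs(y)<.11)
for lab,k,a in(('front',rim&(x<-.13)&(abs(y)<.08),x),('rear',rim&(x>.0)&(abs(y)<.09),x),('left',rim&(y>.085),y),('right',rim&(y<-.085),y)):
        if k.sum()>5: b=y if a is x else x; print(lab,k.sum(),np.round(np.percentile(a[k],[3,50,97])*1e3,1),'slope deg',np.round(np.degrees(np.polyfit(b[k],a[k],1)[0]),2))
E
```

```text
t: 15.72
tcp_pos: [0.6046, -0.1056, 0.2339]
tcp_rot: [-180.0, -0.0, 164.7]
force: [-1.1, 0.3, -0.0]
finger_gap: 0.717
[0.05199384 0.00429397 0.23385063]
front 18 [-149.5 -145.3 -142.7] slope deg -2.12
rear 128 [ 1.2 18.4 22.3] slope deg -0.19
left 35 [90.6 93.8 96.2] slope deg -0.08
right 67 [-94.  -91.5 -87. ] slope deg -0.15
```

Centred now: side view gives tray y +1.1 mm against +0.8 mm for the brace. Next is the final push, slow over the brace.

```bash
python3 -m jog '[[[0.09,0,0,0,0,0,1],[0.09,0,0,0,0,0,1],[0.09,0,0.9,0,0,0,1],[0.09,0,1.8,0,0,0,1],[0.09,0,2.48,0,0,0,1],[0.09,0,2.48,0,0,0,1],[0.09,0.15,2.48,0,0,0,1],[0.09,0.3,2.48,0,0,0,1],[0.09,0.4,2.48,0,0,0,1],[0.09,0.5,2.48,0,0,0,1],[0.09,0.6,2.48,0,0,0,1],[0.09,0.72,2.48,0,0,0,1],[0.09,0.84,2.48,0,0,0,1],[0.09,0.96,2.48,0,0,0,1],[0.09,1.08,2.48,0,0,0,1],[0.09,1.2,2.48,0,0,0,1],[0.09,1.3,2.48,0,0,0,1],[0.09,1.4,2.48,0,0,0,1]]]'
python3 -m jog '[[[0,0.1,0,0,0,0,1],[0,0.22,0,0,0,0,1],[0,0.34,0,0,0,0,1],[0,0.46,0,0,0,0,1],[0,0.56,0,0,0,0,1],[0,0.66,0,0,0,0,1],[0,0.74,0,0,0,0,1],[0,0.8,0,0,0,0,1],[0,0.84,0,0,0,0,1],[0,0.86,0,0,0,0,1]]]'
python3 -c "
from h import *
print(st(np.array(manip.sense()['tcp_pos'])), RS.T@manip.sense()['force'])"
```

```text
t: 18.02
tcp_pos: [0.6178, -0.0362, 0.1129]
tcp_rot: [-179.8, 0.1, 164.9]
force: [-2.6, -8.0, 4.7]
finger_gap: 0.997
t: 19.27
tcp_pos: [0.6289, 0.0048, 0.1133]
tcp_rot: [-179.8, 0.0, 164.9]
force: [-2.4, -9.0, 5.5]
finger_gap: 1.004
[-0.06091122 -0.00099881  0.11332875] [ 9.31492222 -0.01997672  5.51470118]
```

```bash
python3 -m jog '[[[0,0.06,0,0,0,0,1],[0,0.1,0,0,0,0,1],[0,0.14,0,0,0,0,1],[0,0.16,0,0,0,0,1]]]'
python3 -c "
from h import *
print(st(np.array(manip.sense()['tcp_pos'])), RS.T@manip.sense()['force'])"
```

```text
t: 19.77
tcp_pos: [0.6309, 0.0125, 0.1132]
tcp_rot: [-179.8, 0.0, 164.9]
force: [-2.1, -8.5, 5.7]
finger_gap: 1.0
[-0.06894947 -0.00106372  0.11321663] [8.74405338 0.19842022 5.66626826]
```

```bash
python3 -m jog '[[[0,0.03,0,0,0,0,1],[0,0.06,0,0,0,0,1],[0,0.08,0,0,0,0,1]]]'
python3 -c "
from h import *
print(st(np.array(manip.sense()['tcp_pos'])), RS.T@manip.sense()['force'])"
```

```text
t: 20.15
tcp_pos: [0.631, 0.0131, 0.1133]
tcp_rot: [-179.5, -0.1, 164.9]
force: [-3.0, -19.2, 5.8]
finger_gap: 1.005
[-0.06949406 -0.00117417  0.1132648 ] [19.34894769  2.10027644  5.77407222]
```

Contact with the upturned end: the force rose from 9 to 19 N with no further travel. I'll back off, retreat and check.

```bash
python3 -m jog '[[[0,-0.2,0,0,0,0,1],[0,-0.5,0,0,0,0,1],[0,-0.5,-1,0,0,0,1],[0,-0.5,-2.2,0,0,0,1],[1,-1.5,-2.4,0,0,0,1],[2,-2.5,-2.4,0,0,0,1],[3,-3.5,-2.4,0,0,0,1],[4,-4.5,-2.4,0,0,0,1],[5,-5.5,-2.4,0,0,0,1],[5,-5.5,-2.4,0,0,0,1],[5,-5.5,-2.4,0,0,0,1]]]'
python3 - <<'E'
from h import *
print(st(np.array(manip.sense()['tcp_pos'])))
for n in('top','side'):
    c=cam(n); save(n+'5.png',cv2.resize(c['frame'][90:270,190:440],(750,540)))
    P=st(cloud(c));x,y,z=np.moveaxis(P,-1,0)
    rim=(abs(z-.128)<.004)&(x>-.27)&(x<-.06)&(abs(y)<.11)
    for lab,k,a in(('front',rim&(x<-.23)&(abs(y)<.08),x),('rear',rim&(x>-.095)&(abs(y)<.09),x),('left',rim&(y>.085),y),('right',rim&(y<-.085),y)):
        if k.sum()>5: b=y if a is x else x; print(n,lab,k.sum(),np.round(np.percentile(a[k],[3,50,97])*1e3,1),'slope deg',np.round(np.degrees(np.polyfit(b[k],a[k],1)[0]),2))
    pl=(x<-.245)&(x>-.29)&(abs(y)<.06)&(abs(z-.1125)<.006); print('plate',pl.sum(),P[pl].mean(0) if pl.any() else '')
E
```

```text
t: 21.52
tcp_pos: [0.3169, -0.1822, 0.2314]
tcp_rot: [179.9, 0.1, 164.8]
force: [0.2, -0.6, 0.7]
finger_gap: 1.003
[ 0.20084027 -0.25350758  0.23143328]
top front 58 [-250.1 -248.1 -245.5] slope deg -0.07
top rear 81 [-84.4 -82.5 -80.4] slope deg -0.05
top left 63 [85.7 91.2 93.3] slope deg 0.01
top right 81 [-96.6 -94.3 -91.4] slope deg -0.18
plate 27 [-0.2494786   0.00354296  0.11206896]
side front 30 [-248.5 -245.4 -242.2] slope deg 0.18
side rear 93 [-94.2 -80.1 -76.7] slope deg 1.0
side left 37 [90.3 92.6 95.9] slope deg -0.08
side right 60 [-94.9 -92.3 -88.9] slope deg 0.1
plate 19 [-2.47088586e-01 -7.10621677e-05  1.12878609e-01]
```

View pics/top5.png

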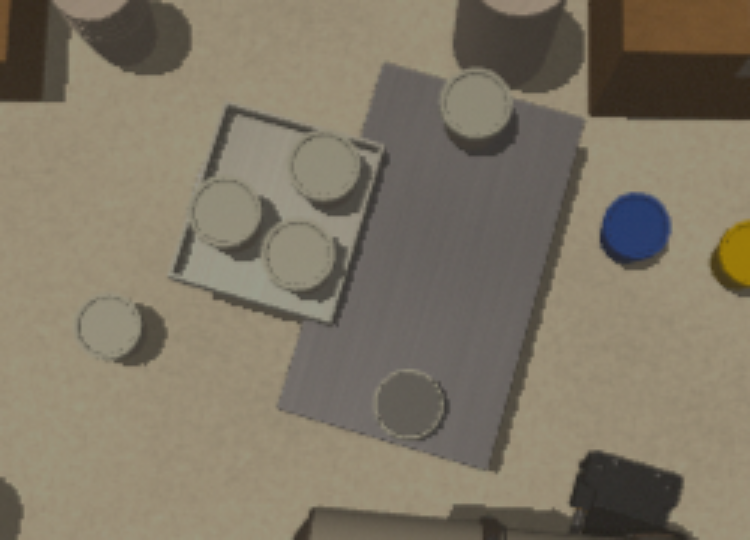

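View pics/side5.png

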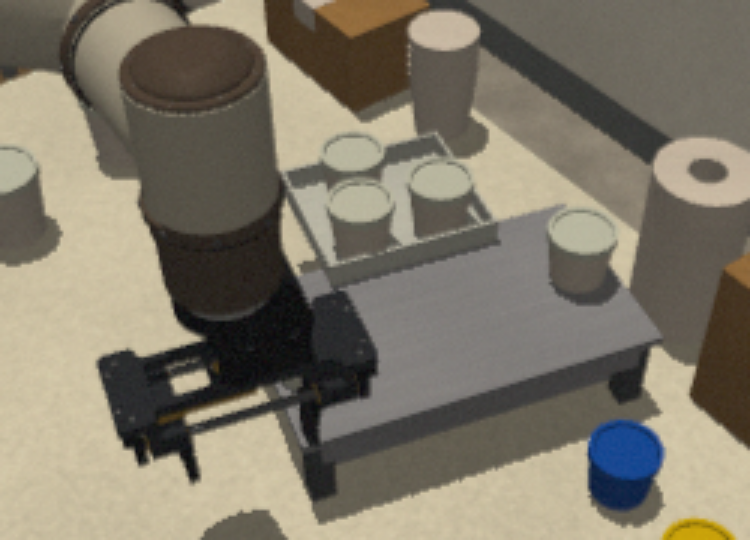

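Both views show the tray level and square against the upturned end. All three cups are standing and the bystanders haven't moved. Handing in.

```bash
python3 -c "
from h import *
print(manip.sign_off(), manip.sense()['t'])"
```

```text
the job is handed in; nothing more can be done
the job is handed in; nothing more can be done
```

The brace is swung straight out past its catch and the tray of soup cups now rests against its upturned end. I handed the job in at about 21.5 s of the 59 s allowed.

- **Brace:** I pushed it to its hard stop, where the force reached 17 N with no further movement. After I backed off it stayed straight, at about 0° in both views, and the button showed beside the bar. I did not pull back on it to test the catch.
- **Tray:** I slid it part way and nudged it about 4 mm sideways to centre it. I then pushed until it met the upturned end, where the force rose from 9 to 19 N and the tray stopped.
- **Last checks:**
  - The tray is within about 1 mm of the brace line in both views.
  - It is square within about 0.2° on every wall except one: the side view's rear-wall fit read 1.0°. I put that down to noise, because the top view gave 0.05° for the same wall.
  - The front wall is at x ≈ -248 mm, against about -250 mm expected. The two cameras differed by 2–3 mm, about what the calibration allows.
  - The last pictures show the three cups standing and no bystander in view displaced, judged by eye. The arm was clear of everything.

I viewed nine pictures, within the ten allowed.

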